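Clamp a culture dish in the microscope stage with the carriage feed knob

TASK

Take the small culture dish from the steel tray and set it flat on the microscope stage between the two V-shaped jaws. Then turn the feed knob on the carriage clockwise, going along with it as it travels, until the sprung jaw has pushed the dish up against the far jaw and holds it snugly, so that it cannot shift but the thin plastic is not strained. Let go, and leave everything else as it stands.

Things in the scene. Friction and masses are not known exactly. Their poses are not given: they have to be found in the camera images.
- dish_center (a point): centre of the small culture dish: flat, round, lidded, clear plastic, 55 mm in diameter, 15 mm high, 20 to 45 g; point half-way up, z is its upright axis. It lies on the tray's floor in one of three places 100 mm apart in a row along the tray's x axis; the big dish and the pot have the others. Gripping across its diameter along the tray's y keeps clear of them
- dish: the same small dish; origin at the centre of its underside
- tray: low steel tray, 330 (x) by 170 (y) mm, fixed; origin at the centre of its underside, floor 4 mm thick, rim 14 mm high
- stage: digital microscope base, fixed: white plate 200 (x) by 250 (y) mm, origin at the centre of its underside; the upper face of its black stage plate is 20 mm above that. A guideway for the carriage runs in y along the side x = -75 mm. Pillar (20 mm thick, 253 mm high) at x = 83, y = -105 mm, its boom and camera head swung away outside that corner
- far_jaw_middle (a point): far jaw: fixed V (120 degrees, 45 mm wide, 12.5 mm high) on the stage plate, opening to the stage's +y. Last user set it anywhere up to 6 mm to either side along y: this point is the middle of the places its vertex may have, not its true place; on the stage's line x = 35 mm, 6.5 mm above the plate. A dish seated in a V has its centre 32 mm from the vertex
- jaw_vertex (a point): vertex of the sprung jaw at rest, a like V on the carriage's arm, opening to the stage's -y towards the far jaw, on the same line x = 35 mm, 6.5 mm above the plate, 15 mm ahead (-y) of the knob's axis. The point moves with the carriage; the jaw itself can spring back from it by up to 4 mm, 7 N per mm. 3 to 16 N holds the dish snugly (aim at 8 N); over 20 N cracks it
- carriage: aluminium carriage with arm, sprung jaw and feed knob; axes as the stage's, origin on the knob's axis at the height of the stage's underside. Rack and pinion: knob clockwise (seen from above) runs the carriage, knob and all, along the stage's -y, 10 mm per rad. It stays where it is left and is moved by the knob only (shoving it would take over 25 N)
- knob_grip (a point): centre of the feed knob, on its axis, half-way up: black, round, fluted rim, 40 mm in diameter, 22 mm high, upright on a 12 mm stem (upper face of the carriage 23 mm below this point). Turning it takes about 0.26 N m, plus 0.01 N m per newton of jaw force. From the start it needs about 1.8 to 4.5 rad in all, so several grasps
- knob: the same knob; origin on its axis at its underside, 11 mm below knob_grip; turns with it
- big_dish_center (a point): centre of a larger dish, 90 mm in diameter, 16 mm high; leave alone
- pot_center (a point): centre of a specimen pot with a white screw lid, 47 mm in diameter, 55 mm high; leave alone
- stamp_center (a point): centre of a self-inking stamp, 34 by 46 mm, 58 mm high; leave alone
- otoscope_center (a point): middle of an otoscope lying flat, 150 mm long; leave alone
Not all that is in view belongs to the job. Leave any green look-alike of the dish alone.

How it is judged (in metres and radians):
On the way, in this order (a step that is already met when the one before it is completed fails the run):
1. the small dish lies flat on the stage plate between the jaws, let go (z of dish_center in the frame of stage between 0.0245 and 0.0305 m and angle between dish_center's own z axis and vertical below 0.12 rad and contact force between the fingers and dish below 0.05 N and x of dish_center in the frame of stage between 0.02 and 0.05 m and y of dish_center in the frame of stage between -0.03 and 0.03 m), for 0.2 s.
2. the sprung jaw presses the dish against the far jaw, with the hand on the knob (contact force between the fingers and knob above 4 N and contact force between carriage and dish above 1.5 N), for 0.1 s.
At the end, for the whole second after the job is handed in: the small dish lies flat on the stage plate, centred in both V jaws (within 4 mm of their line), at rest and let go, with the sprung jaw pressing on it with 3 to 16 N (z of dish_center in the frame of stage between 0.0245 and 0.0305 m and angle between dish_center's own z axis and vertical below 0.12 rad and contact force between the fingers and dish below 0.05 N and contact force between carriage and dish between 3 and 16 N and x of dish_center in the frame of stage between 0.031 and 0.039 m and linear speed of dish below 0.005 m/s); the robot touches nothing.
It fails at once if the sprung jaw presses on the dish with more than 20 N (the plastic cracks) (contact force between carriage and dish above 20 N).
It fails at once if another thing (big dish, pot, stamp, otoscope) is shifted by more than 25 mm (distance of any of big_dish_center, pot_center, stamp_center, otoscope_center from where it was at the start of the episode above 0.025 m).
It also fails if it takes over 72 s, if anything falls off the work surface, if the arm or the gripper's body presses on something with over 40 N, if the wrist force passes 120 N, or if a joint passes its speed limit or range.

ROBOT

A 6-joint arm with a two-finger parallel gripper is mounted at the origin on the work surface. World frame = base frame: x ahead of the robot, y to its left, z up, the work surface at z = 0. Lengths are in mm, angles in degrees, forces in N, time in s.
With the tool pointing down it reaches from about 350 to 725 mm from the base axis. Payload 4.3 kg.
Tool frame: the origin (TCP) lies between the finger pads; the fingertips stand 25 mm ahead of it and the grasp point (between the pads) lies 6 mm ahead of it; z points along the fingers, y is the line along which they close (so a half turn about z gives the same grasp; the last joint's range is limited). The gripper opens to 85 mm and grips with 20 to 120 N. Pads are 22 mm wide; open, the fingers measure 114 mm over their backs; the gripper's body (76 mm by 85 mm) begins 54 mm behind the grasp point. The pads swing forward as they close: fully open they stand 13 mm farther back than shut.
Start: joints at [-83.096, 21.618, 4.641, 73.018, 0, 83.68], TCP at [131.543, -559.79, 219.929] pointing down, gripper open.
Joint ranges: [-156.06, 156.06], [-48.1, 94.91], [-58.44, 69.94], [-101.28, 121.22], [-78.64, 73.56], [-180, 180]. Speed limits (degrees/s): [147.25, 147.25, 180, 180, 180, 180].

INTERFACE

Orientations are given as [roll, pitch, yaw] about the fixed x, y, z axes, in that order (R = Rz(yaw) Ry(pitch) Rx(roll)).
In Python, from cell import readout, capture, workorder gives the robot as it stands.
- The arm moves only by the shell command python3 -m pendant 'ROWS' [OPENING] [FORCE]. ROWS is a JSON object of lists of equal length, an entry for each row: "offset": the shift along the tool's x, y, z in mm, a list of three; "yaw": the turn about the tool's z in degrees. In form: {"offset": [[x, y, z], ...], "yaw": [yaw, ...]}. A call has 1 to 8 rows; each row shifts and turns the commanded pose from where the row before left it, along the tool's axes as they then stand; what a row does not reach is not made up. A row lasts 1/10 s, in which the tool goes at most 50 mm and 8.59 degrees, less where a joint would pass 70% of its speed; a pose out of reach is approached as far as the arm can. A call is refused whole if a number of a shift passes 50 or a number of a turn 8.59, either way. A call with a gripper value outside its range is refused whole. OPENING is the closure, from -1 (fully open) to 1 (shut), set as the call begins (- or left out, the last holds). The fingers move at their own pace and stop on an object; FORCE is the grip in N (left out, the last holds). Time passes only in rows, so rows that do not move let the fingers close. It gives the time, the measured TCP pose, the force, the opening and the grip force at its end, in the units of the state.
- readout.state(): the state, without advancing time (a new reading comes with each control period).
- capture(name): name is "side" or "top"; returns a dict with "frame" (400x640x3 uint8, red, green, blue), "K" (3x3 intrinsics, pixels), "R" (3x3) and "t" (3): a world point X has camera coordinates R X + t. Camera axes: x right, y down, z forward; pixel columns grow to the right and rows downward; lengths in mm; the calibration is good to about 2 mm. A picture is of the moment at which its call begins. There is no depth.
- workorder.sign_off(): hands the job in; it is judged then, once.
The state is a dict: "t": time; "q": joint angles; "joint_vel": joint speeds; "joint_efforts": joint torques, N m; "ee_pos": TCP position; "orientation": TCP orientation; "force": force on the tool from outside, world axes, zero at the start; "wrist_torque": the same for the moment, N m; "opening": finger opening in mm; "gripper_force": force on a finger pad.
Only numpy, scipy, OpenCV 4.12 (cv2) and the standard library are available. Lean on these libraries where they do the work, as an engineer would, in place of code of your own. Each camera call takes 0.05 s, during which the arm holds its last target. There are 200 camera calls.

## Working session

There is one attempt and no reset: what is moved stays moved. The work goes in short steps, Python scripts to look and compute and a shell command to move; the robot and the scene stay as the last step left them, time stands still between calls to the robot, and variables do not carry over. Pictures are saved under pics/ and viewed, at most 10 in all, crops included, and the job is handed in when it is done.

```bash
mkdir -p pics; ls; python3 - <<'E'
from cell import readout,capture
import cv2
for n in("side","top"):
    c=capture(n); cv2.imwrite(f"pics/{n}0.png",c["frame"][:,:,::-1]); print(n,c["K"],c["R"],c["t"])
print(readout.state())
E
```

```text
pics
side [[391.63377996   0.         322.58971752]
 [  0.         391.63377996 200.86935072]
 [  0.           0.           1.        ]] [[ 0.99945347 -0.0313424   0.01050826]
 [-0.00719894 -0.51661748 -0.85618605]
 [ 0.03226368  0.85564247 -0.51656076]] [-550.97740512  124.94925169  991.29984176]
top [[443.69467493   0.         319.62237118]
 [  0.         443.69467493 199.99761478]
 [  0.           0.           1.        ]] [[-0.01885618 -0.99978054  0.00912817]
 [-0.99727934  0.01815671 -0.07144409]
 [ 0.07126268 -0.0104505  -0.99740284]] [  92.50983636  543.98111632 1250.55646936]
{'t': 0.1, 'q': array([-8.30957296e+01,  2.16580533e+01,  4.57127276e+00,  7.30174084e+01,
       -2.16990264e-03,  8.36797467e+01]), 'joint_vel': array([ 0.08056069, -0.02673009,  0.18201623,  0.02801165, -0.06365817,
       -0.05577721]), 'joint_efforts': array([ 3.93871087e-04, -4.64695787e+01,  2.70581889e+01,  1.19959109e-02,
       -1.27699141e-04, -6.43426246e-08]), 'ee_pos': array([ 131.45791331, -559.15784903,  219.05553281]), 'orientation': array([-1.79896205e+02, -9.31299037e-03,  1.32245172e+01]), 'force': array([-0.20311221,  0.38512231, -0.47686306]), 'wrist_torque': array([ 0.05566325, -0.05277674,  0.02717492]), 'gripper_force': 0.0, 'opening': 85.3052604500623}
```

View pics/side0.png

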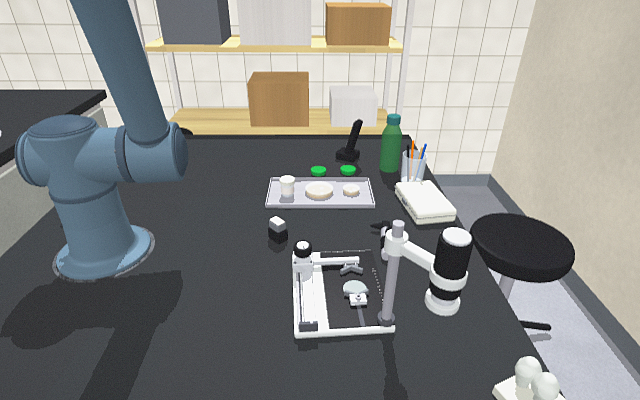

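View pics/top0.png

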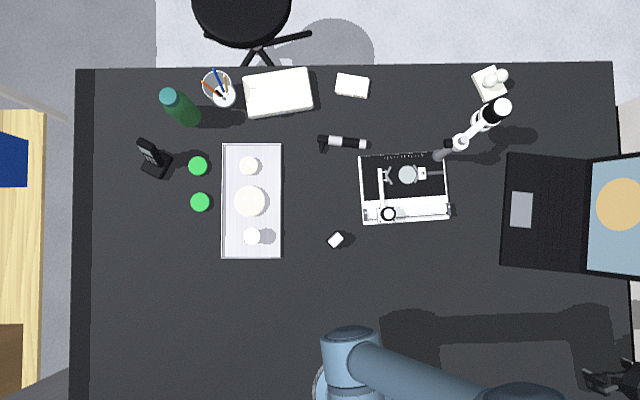

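Top view: the pot with its lid is at (252,236), the big dish at (250,201) and a small pale dish at (249,166), all on the tray. The stage is around (405,188), its knob at (389,213). Things that could be taken for the dish: the pale dish (249,166), green discs (198,166) and (200,202), the big dish (250,201), the pot lid (252,236), and the pale disc on the stage (407,175). By the description I choose (249,166), and check it in a crop.

```bash
cat > h.py <<'E'
import numpy as np, cv2
from cell import capture, readout
def pt(c,uv,z):
    d=c["R"].T@np.linalg.inv(c["K"])@np.array([uv[0],uv[1],1.]); o=-c["R"].T@c["t"]
    return o+d*(z-o[2])/d[2]
def px(c,X):
    p=c["K"]@(c["R"]@np.asarray(X,float)+c["t"]); return p[:2]/p[2]
def tri(cs,uvs):
    A=[];b=[]
    for c,uv in zip(cs,uvs):
        d=c["R"].T@np.linalg.inv(c["K"])@np.array([uv[0],uv[1],1.]);d/=np.linalg.norm(d);o=-c["R"].T@c["t"]
        P=np.eye(3)-np.outer(d,d);A.append(P);b.append(P@o)
    return np.linalg.lstsq(np.vstack(A),np.hstack(b),rcond=None)[0]
E
python3 - <<'E'
import cv2,numpy as np
s=cv2.imread("pics/side0.png");t=cv2.imread("pics/top0.png")
def crop(im,x,y,w,h,k): return cv2.resize(im[y:y+h,x:x+w],None,fx=k,fy=k,interpolation=cv2.INTER_CUBIC)
a=crop(t,350,145,110,85,3.6)[:300,:396];b=crop(s,280,225,110,83,3.6)
c=crop(t,190,135,110,83,3.6);
d=crop(s,260,165,125,50,3.2)
out=np.zeros((600,800,3),np.uint8)
for im,x,y in((a,0,0),(b,400,0),(c,0,300),(d,400,300)): 
    im=im[:300,:400]; out[y:y+im.shape[0],x:x+im.shape[1]]=im
cv2.imwrite("pics/crop0.png",out)
E
```

```text
(no output)
```

View pics/crop0.png

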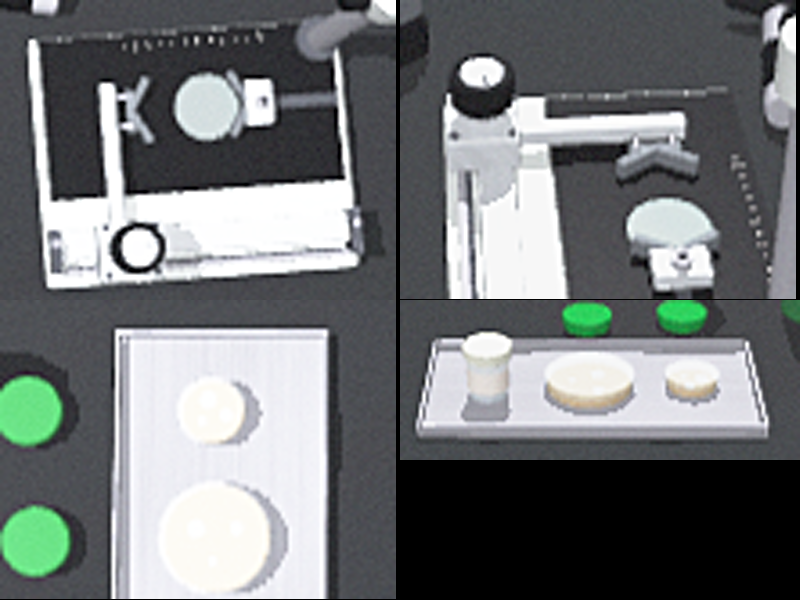

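The crops confirm it: (248.9,165.6) is a small pale lidded dish in the tray, and the look-alikes are green. The stage's pale disc at (407,175) is a flush inlay under the far jaw at (421,173). The sprung jaw's vertex is near (385,176) and the knob near (388.5,213.5).

```bash
cat > m.py <<'E'
from h import *
T=capture("top");S=capture("side")
def rng(im,lo,x0,y0,x1,y1,fn=None):
    m=np.zeros(im.shape[:2],np.uint8); m[y0:y1,x0:x1]=(im[y0:y1,x0:x1].min(2)>lo)*255; return m
t=T["frame"]; print("tray px",t[250,230],"dish px",t[166,249],"plate",t[200,440])
m=rng(t,120,215,138,290,265); r=cv2.minAreaRect(cv2.findNonZero(m)); print("tray rect",r)
box=np.array([pt(T,p,14) for p in cv2.boxPoints(r)]); print("tray corners",box.round(1),box.mean(0).round(1))
# dish (warm: red-blue)
f=t.astype(int); w=((f[:,:,0]-f[:,:,2]>8)&(f.min(2)>180)).astype(np.uint8)
n,l,st,ce=cv2.connectedComponentsWithStats(w[138:265,215:290])
for i in range(1,n):
    if st[i,4]>40: c=ce[i]+[215,138]; print("dishlike",c,st[i],pt(T,c,19).round(1))
# stage
m=rng(t,150,352,150,455,230); h=cv2.findNonZero(m); 
n,l,st,ce=cv2.connectedComponentsWithStats(m); k=1+np.argmax(st[1:,4])
pts=cv2.findNonZero((l==k).astype(np.uint8)).reshape(-1,2); print("stage rect",cv2.minAreaRect(pts))
# left edge & bottom edge line fits
bot=np.array([[x+0.,pts[pts[:,0]==x][:,1].max()+.5] for x in range(370,440)])
lef=np.array([[pts[pts[:,1]==y][:,0].min()-.5,y+0.] for y in range(165,215) if (pts[:,1]==y).any()])
for nm,e in(("bottom",bot),("left",lef)):
    P=np.array([pt(T,p,15) for p in e])[:,:2]; vx,vy,x0,y0=cv2.fitLine(P.astype(np.float32),cv2.DIST_HUBER,0,.01,.01).ravel(); print(nm,vx,vy,x0,y0,np.degrees(np.arctan2(vy,vx)))
# knob top
kt=pt(T,(350+138.5/3.6,145+247/3.6),60); ks=pt(S,(280+83/3.6,225+76/3.6),60)
print("knob",kt,ks,tri([T,S],[(350+138.5/3.6,145+247/3.6),(280+83/3.6,225+76/3.6)]))
for nm,p in(("jawV",(130,110)),("farV",(247,104)),("disc",(208,107)),("TL",(30,40)),("BL",(48,288)),("BR",(358,265))):
    print(nm,pt(T,(350+p[0]/3.6,145+p[1]/3.6),30).round(1))
E
python3 m.py
```

```text
tray px [242 243 247] dish px [253 252 245] plate [254 255 255]
tray rect ((250.5, 200.5), (115.0, 59.0), 90.0)
tray corners [[716.5 364.6  14. ]
 [713.6 194.   14. ]
 [382.7 198.1  14. ]
 [385.9 365.6  14. ]] [549.7 280.6  14. ]
stage rect ((403.14813232421875, 187.33787536621094), (69.29349517822266, 87.12955474853516), 85.68397521972656)
bottom 0.05217324 -0.99863803 478.86874 -161.48628 -87.00933
left 0.9983948 0.056637973 572.46484 -33.434933 3.246854
knob [ 501.45338066 -106.90744453   60.        ] [502.70312398 -69.62187086  60.        ] [ 501.9793403  -102.64508407   85.40848745]
jawV [ 611.2 -108.4   30. ]
farV [ 614.4 -201.4   30. ]
disc [ 612.5 -170.4   30. ]
TL [668.6 -30.5  30. ]
BL [471.7 -39.7  30. ]
BR [ 485.2 -284.6   30. ]
```

```bash
python3 - <<'E'
from h import *
T=capture("top");S=capture("side");t=T["frame"].astype(int);s=S["frame"].astype(int)
print(-T["R"].T@T["t"],-S["R"].T@S["t"])
for im,c,w,z in((t,T,(232,150,266,182),19),(s,S,(341,180,361,199),19)):
    x0,y0,x1,y1=w;d=(im[:,:,0]-im[:,:,2])[y0:y1,x0:x1]; m=(d>3).astype(np.uint8)
    n,l,st,ce=cv2.connectedComponentsWithStats(m);k=1+np.argmax(st[1:,4]);print(st[k],ce[k]+[x0,y0],pt(c,ce[k]+[x0,y0],z),pt(c,ce[k]+[x0,y0],11.5))
E
for i in 1 2; do python3 -m pendant '{"offset":[[0,0,0],[0,0,0],[0,0,0],[0,0,0],[0,0,0],[0,0,0],[0,0,0],[0,0,0]],"yaw":[8.5,8.5,8.5,8.5,8.5,8.5,8.5,8.5]}' -1; done; python3 -m pendant '{"offset":[[0,0,0],[0,0,0],[0,0,0],[0,0,0]],"yaw":[8.5,8.5,8.5,5.3]}'
```

```text
[ 455.12750711   95.68156478 1285.32836203] [ 519.59279969 -800.91623177  624.83622247]
[  9   8  17  17 191] [249.13089005 166.02617801] [647.12604256 283.06965766  19.        ] [648.2631797  284.17948883  11.5       ]
[ 2  7 16  9 96] [350.28125    191.11458333] [645.92250646 260.44051564  19.        ] [647.48641559 273.57966994  11.5       ]
t: 1.1
ee_pos: [131.5, -559.7, 219.8]
orientation: [-180.0, 0.0, -55.1]
force: [-0.6, 0.4, 0.1]
opening: 85.4
gripper_force: 0.0
t: 1.9
ee_pos: [-46.7, -537.1, 220.3]
orientation: [-171.7, 2.5, -106.7]
force: [-0.8, -0.3, 0.2]
opening: 85.9
gripper_force: 0.0
t: 2.3
ee_pos: [-167.0, -470.8, 220.8]
orientation: [-166.9, 8.1, -125.3]
force: [0.3, -0.2, 0.1]
opening: 85.7
gripper_force: 0.0
```

Positive tool yaw turns the world yaw negative because the tool z points down, and q6 ran to its limit. I turn back.

```bash
python3 -m pendant '{"offset":[[0,0,0],[0,0,0],[0,0,0],[0,0,0],[0,0,0],[0,0,0],[0,0,0],[0,0,0]],"yaw":[-8.5,-8.5,-8.5,-8.5,-8.5,-8.5,-8.5,-8.5]}' -1;  python3 - <<'E'
from h import *
print(readout.state()["q"])
E
```

```text
t: 3.1
ee_pos: [-164.6, -472.0, 221.0]
orientation: [-167.6, -9.1, -58.6]
force: [-0.4, -0.1, 0.0]
opening: 85.6
gripper_force: 0.0
[-125.06546546   18.60744095   -1.44836707   77.98425413   13.12311572
  111.59176418]
```

```bash
python3 -m pendant '{"offset":[[0,0,0],[0,0,0]],"yaw":[0,0]}' -1;  python3 - <<'E'
from h import *
from scipy.spatial.transform import Rotation as R
s=readout.state();print(s["q"],R.from_euler("xyz",s["orientation"],degrees=True).as_matrix().round(3))
E
```

```text
t: 3.3
ee_pos: [-164.6, -472.0, 221.0]
orientation: [-167.5, -9.0, -59.1]
force: [-0.2, 0.6, -0.1]
opening: 85.4
gripper_force: 0.0
[-125.06697065   18.60943797   -1.44855512   77.98926312   13.12686231
  112.11817383] [[ 0.507 -0.82   0.264]
 [-0.848 -0.53  -0.019]
 [ 0.156 -0.214 -0.964]]
```

The tool is now tilted by about 15°, a side effect of pushing q6 against its limit. The arm is symmetric, so pushing at the opposite limit should undo it. I go there and watch.

```bash
cat > st.py <<'E'
from h import *
from scipy.spatial.transform import Rotation as R
s=readout.state();M=R.from_euler("xyz",s["orientation"],degrees=True).as_matrix()
a=np.radians(s["q"][0]);z=M[:,2]
print("t",s["t"],"q",s["q"].round(1),"pos",s["ee_pos"].round(1),"toolz",z.round(3),"radial",(z[0]*np.cos(a)+z[1]*np.sin(a)).round(3),"tang",(-z[0]*np.sin(a)+z[1]*np.cos(a)).round(3),"yaw",s["orientation"][2].round(1),"F",s["force"].round(1))
E
for i in 1 2 3 4; do python3 -m pendant '{"offset":[[0,0,0],[0,0,0],[0,0,0],[0,0,0],[0,0,0],[0,0,0],[0,0,0],[0,0,0]],"yaw":[-8.5,-8.5,-8.5,-8.5,-8.5,-8.5,-8.5,-8.5]}' >/dev/null; python3 st.py; done; for i in 1 2 3; do python3 -m pendant '{"offset":[[0,0,0],[0,0,0]],"yaw":[-8.5,-8.5]}' >/dev/null; python3 st.py; done
```

```text
t 4.1 q [-125.1   18.6   -1.4   78.    13.1   43.7] pos [-164.6 -472.   221. ] toolz [ 0.264 -0.019 -0.964] radial -0.136 tang 0.227 yaw 10.8 F [ 0.2  0.5 -0.6]
t 4.9 q [-125.1   18.6   -1.4   78.    13.1  -24.3] pos [-164.6 -472.   221. ] toolz [ 0.264 -0.019 -0.964] radial -0.136 tang 0.227 yaw 78.5 F [ 1.3 -0.4 -0. ]
t 5.7 q [-125.1   18.6   -1.4   78.    13.1  -92.3] pos [-164.6 -472.   221. ] toolz [ 0.264 -0.019 -0.964] radial -0.136 tang 0.227 yaw 145.4 F [-0.4 -1.  -0.4]
t 6.5 q [-125.1   18.6   -1.4   78.    13.1 -160.3] pos [-164.6 -472.   221. ] toolz [ 0.264 -0.019 -0.964] radial -0.136 tang 0.227 yaw -144.7 F [ 0.4 -0.  -1.2]
t 6.7 q [-125.1   18.6   -1.4   78.    13.1 -177.3] pos [-164.6 -472.   221. ] toolz [ 0.264 -0.019 -0.964] radial -0.136 tang 0.227 yaw -127.8 F [-1.1 -0.4  0.7]
t 6.9 q [-116.7   17.8   -1.9   75.1   11.2 -179.8] pos [-111.8 -502.6  220.3] toolz [ 0.211 -0.013 -0.977] radial -0.083 tang 0.194 yaw -116.9 F [-0.3 -0.2  0.4]
t 7.1 q [-106.2   17.    -2.4   72.3    8.4 -179.8] pos [ -38.6 -528.   220.3] toolz [ 0.148 -0.012 -0.989] radial -0.03 tang 0.145 yaw -106.4 F [-0.8 -0.2 -0.6]
```

Works: the tilt is going down. I keep on in small steps.

```bash
python3 -m pendant '{"offset":[[0,0,0],[0,0,0]],"yaw":[-8.5,-8.5]}' >/dev/null; python3 st.py; python3 -m pendant '{"offset":[[0,0,0],[0,0,0]],"yaw":[-8.5,-8.5]}' >/dev/null; python3 st.py;
```

```text
t 7.3 q [ -95.8   16.7   -2.4   70.4    4.9 -179.8] pos [  36.5 -539.4  220.2] toolz [ 0.085 -0.016 -0.996] radial 0.007 tang 0.086 yaw -96.0 F [-0.1 -0.5 -0.9]
t 7.5 q [ -85.5   17.    -1.9   69.6    1.2 -179.8] pos [ 112.6 -537.   220. ] toolz [ 0.022 -0.024 -0.999] radial 0.026 tang 0.02 yaw -85.7 F [ 0.1 -0.3 -0.6]
```

```bash
python3 -m pendant '{"offset":[[0,0,0],[0,0,0]],"yaw":[-5,0]}' >/dev/null; python3 st.py
```

```text
t 7.7 q [-8.230e+01  1.730e+01 -1.600e+00  6.960e+01  1.000e-01 -1.798e+02] pos [ 136.6 -533.1  219.9] toolz [ 0.006 -0.026 -1.   ] radial 0.026 tang 0.003 yaw -82.5 F [-1.2 -0.4 -0.1]
```

```bash
python3 -m pendant '{"offset":[[0,0,0],[0,0,0],[0,0,0],[0,0,0],[0,0,0],[0,0,0],[0,0,0],[0,0,0]],"yaw":[8.5,8.5,8.5,8.5,8.5,8.5,8.5,8.5]}'>/dev/null; python3 -m pendant '{"offset":[[0,0,0],[0,0,0],[0,0,0],[0,0,0]],"yaw":[8.5,8.5,8.5,4]}'>/dev/null; python3 st.py
python3 -m pendant '{"offset":[[-30,48,0],[-30,48,0],[-30,48,0],[-30,48,0],[-30,48,0],[-30,48,0],[-30,48,0],[-30,48,0]],"yaw":[0,0,0,0,0,0,0,0]}' >/dev/null; python3 st.py
python3 -m pendant '{"offset":[[-30,48,0],[-30,48,0],[-30,48,0],[-30,48,0],[-30,48,0],[-30,48,0],[-30,48,0],[-30,48,0]],"yaw":[0,0,0,0,0,0,0,0]}' >/dev/null; python3 -m pendant '{"offset":[[0,0,0]],"yaw":[0]}' >/dev/null; python3 st.py
```

```text
t 8.9 q [-82.8  17.3  -1.6  69.6   0.1 -82.1] pos [ 132.  -534.   219.9] toolz [ 0.005 -0.026 -1.   ] radial 0.026 tang 0.002 yaw 179.3 F [-0.1 -0.6  0.8]
t 9.7 q [-37.6   0.3 -23.   65.5  -1.  -37.2] pos [ 346.7 -194.6  212.5] toolz [ 0.006 -0.027 -1.   ] radial 0.021 tang -0.018 yaw 179.5 F [ 0.7 -0.5  0.6]
t 10.6 q [ 9.1 22.6  3.6 70.9 -1.4  9.2] pos [562.2 146.4 203.1] toolz [ 0.006 -0.024 -1.   ] radial 0.002 tang -0.025 yaw 179.9 F [-1.2  0.2  0.6]
```

```bash
python3 -m pendant '{"offset":[[-21,35,0],[-21,35,0],[-21,35,0],[-21,36,0],[0,0,40],[0,0,40],[0,0,40],[0,0,0]],"yaw":[0,0,0,0,0,0,0,0]}' >/dev/null; python3 st.py; python3 - <<'E'
from h import *
T=capture("top");S=capture("side")
a=cv2.resize(T["frame"][130:210,200:300],None,fx=4,fy=4,interpolation=2);b=cv2.resize(S["frame"][140:220,300:400],None,fx=4,fy=4,interpolation=2)
cv2.imwrite("pics/g1.png",np.hstack([a,b])[:,:,::-1])
E
```

```text
t 11.4 q [18.9 40.9 15.1 65.2 -1.5 19.3] pos [639.7 276.6  74.2] toolz [-0.008 -0.031 -0.999] radial -0.018 tang -0.026 yaw 179.6 F [-1.8 -0.3 -0. ]
```

View pics/g1.png

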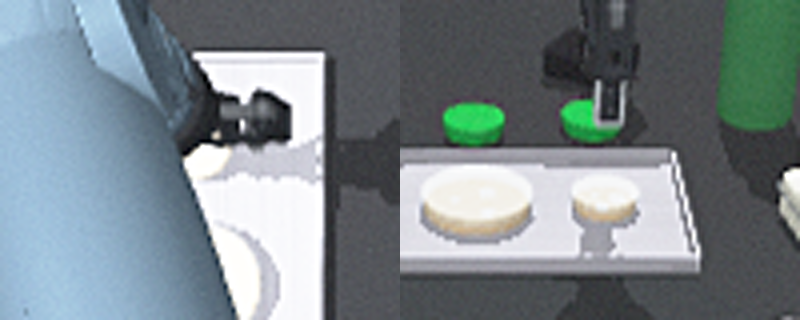

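```bash
python3 -m pendant '{"offset":[[0,0,0],[0,0,0]],"yaw":[0,0]}' >/dev/null; python3 st.py; python3 - <<'E'
from h import *
S=capture("side"); print(px(S,[647,283,19]),px(S,[649,281,19]),px(S,[647,283,11.5]))
E
```

```text
t 11.7 q [19.  40.5 15.9 65.3 -1.5 19.2] pos [647.2 280.7  85. ] toolz [ 0.011 -0.024 -1.   ] radial 0.002 tang -0.026 yaw 179.7 F [-0.5 -1.   0.8]
[349.96735221 187.59612206] [350.65324876 187.89957802] [349.85766451 189.65179173]
```

```bash
python3 -m pendant '{"offset":[[0,4,15],[0,0,20],[0,0,16],[0,0,8],[0,0,0],[0,0,0]],"yaw":[0,0,0,0,0,0]}' >/dev/null; python3 st.py; python3 -m pendant '{"offset":[[0,0,0],[0,0,0],[0,0,0],[0,0,0],[0,0,0],[0,0,0],[0,0,0],[0,0,0]],"yaw":[0,0,0,0,0,0,0,0]}' 1 25; python3 -m pendant '{"offset":[[0,0,0],[0,0,0],[0,0,0],[0,0,0]],"yaw":[0,0,0,0]}'
```

```text
t 12.35 q [19.2 43.1 11.2 58.3 -1.5 19.4] pos [645.4 283.   22.7] toolz [ 0.006 -0.026 -1.   ] radial -0.003 tang -0.026 yaw 179.8 F [ 0.4 -0.1  1.1]
t: 13.15
ee_pos: [645.2, 282.8, 22.3]
orientation: [-178.5, 0.3, 179.8]
force: [-0.4, 0.7, 0.1]
opening: -0.3
gripper_force: 0.0
t: 13.55
ee_pos: [645.2, 282.8, 22.4]
orientation: [-178.5, 0.3, 179.8]
force: [0.8, -0.3, 0.8]
opening: 0.4
gripper_force: 0.0
```

```bash
python3 - <<'E'
from h import *
T=capture("top");S=capture("side")
a=cv2.resize(T["frame"][130:210,200:300],None,fx=4,fy=4,interpolation=2);b=cv2.resize(S["frame"][140:220,300:400],None,fx=4,fy=4,interpolation=2)
cv2.imwrite("pics/g2.png",np.hstack([a,b])[:,:,::-1]); 
for z in (0,5,10,22): print(z,px(S,[645.2,282.8,z]))
E
```

```text
0 [349.13589811 192.81398934]
5 [349.20712453 191.45773702]
10 [349.27864555 190.0958752 ]
22 [349.45150893 186.80431073]
```

View pics/g2.png

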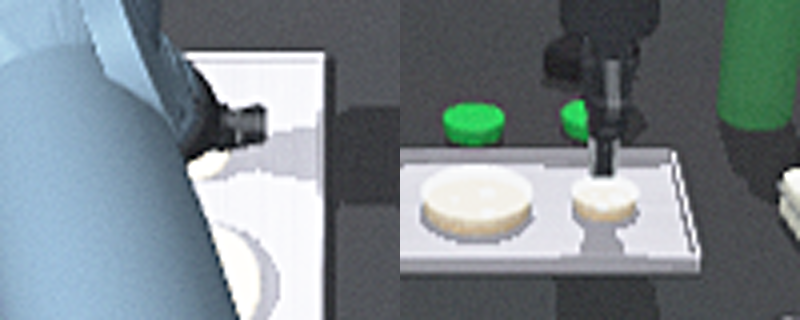

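```bash
python3 - <<'E'
from h import *
T=capture("top");S=capture("side")
for X in ([643,232,70],[643,325,70],[645,230,110],[645,283,100],[645,310,5],[645,283,0],[645,283,45],[645,283,35]): print(X,px(S,X).round(1),px(T,X).round(1))
E
```

```text
[643, 232, 70] [351. 181.] [264.9 164.5]
[643, 325, 70] [348.3 167.3] [231.1 165. ]
[645, 230, 110] [352.4 169.4] [264.  161.4]
[645, 283, 100] [350.5 164.6] [244.7 162.4]
[645, 310, 5] [348.4 187.3] [240.6 167.6]
[645, 283, 0] [349.1 192.8] [250.1 167.7]
[645, 283, 45] [349.7 180.4] [247.8 165.4]
[645, 283, 35] [349.6 183.2] [248.3 165.9]
```

```bash
python3 -m pendant '{"offset":[[0,0,-25],[0,0,-25],[0,0,0]],"yaw":[0,0,0]}' >/dev/null;python3 st.py; python3 -m pendant '{"offset":[[0,-30,0],[0,-30,0],[0,0,0],[0,0,0]],"yaw":[0,0,0,0]}' >/dev/null; python3 st.py; python3 - <<'E'
from h import *
T=capture("top");S=capture("side")
X=readout.state()["ee_pos"]
for d in(0,-25,25): print(px(S,X+[0,0,d]),px(T,X+[0,0,d]))
a=cv2.resize(T["frame"][130:210,220:300],None,fx=5,fy=5,interpolation=2);b=cv2.resize(S["frame"][130:210,310:390],None,fx=5,fy=5,interpolation=2)
cv2.imwrite("pics/g3.png",np.hstack([a,b])[:,:,::-1])
E
```

```text
t 14.05 q [19.3 40.9 15.5 64.4 -1.5 19.5] pos [647.8 285.2  76.8] toolz [ 0.012 -0.023 -1.   ] radial 0.004 tang -0.026 yaw 179.8 F [1.2 0.4 0.2]
t 14.45 q [14.5 38.3 10.1 62.  -1.5 14.8] pos [644.5 223.5  73.3] toolz [ 0.004 -0.026 -1.   ] radial -0.002 tang -0.026 yaw 179.7 F [-0.4  0.3 -0.3]
[351.75629701 181.17252152] [267.41244735 163.69070255]
[351.34968904 188.49603042] [268.37614676 165.05348901]
[352.17200899 173.68503822] [266.40856277 162.27108945]
```

View pics/g3.png

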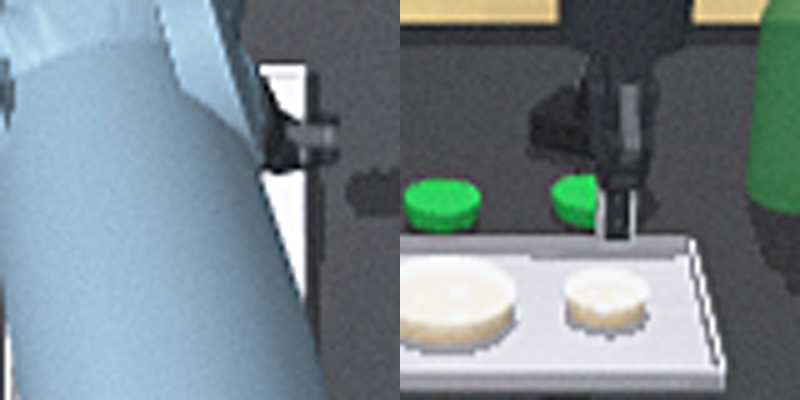

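The picture shows the finger tip at (353,178), about 36 mm higher than the readout implies. The dish is untouched at (351,190). I find the true tip height by gently touching the empty tray floor.

```bash
python3 -m pendant '{"offset":[[0,0,25],[0,0,20],[0,0,0],[0,0,0],[0,0,0]],"yaw":[0,0,0,0,0]}' >/dev/null;python3 st.py; for i in 1 2 3 4; do python3 -m pendant '{"offset":[[0,0,4],[0,0,0]],"yaw":[0,0]}' >/dev/null; python3 st.py; done; python3 - <<'E'
from h import *
S=capture("side");f=S["frame"].astype(int)
print(f[170:205,350:356].sum(2)//3)
E
```

```text
t 15.05 q [14.5 40.1  6.7 56.6 -1.5 14.7] pos [645.8 223.7  30.2] toolz [ 0.007 -0.025 -1.   ] radial 0.0 tang -0.026 yaw 179.8 F [ 0.6  0.7 -0.4]
t 15.25 q [14.5 40.3  6.3 56.1 -1.5 14.7] pos [645.3 223.   25.4] toolz [ 0.006 -0.026 -1.   ] radial -0.001 tang -0.026 yaw 179.8 F [0.2 0.3 0.1]
t 15.45 q [14.4 40.5  6.  55.6 -1.5 14.7] pos [644.7 222.6  20.5] toolz [ 0.004 -0.026 -1.   ] radial -0.002 tang -0.026 yaw 179.8 F [-0.7  1.2 -0.5]
t 15.65 q [14.4 40.7  5.7 55.1 -1.5 14.6] pos [644.5 222.4  16.2] toolz [ 0.004 -0.026 -1.   ] radial -0.003 tang -0.026 yaw 179.8 F [ 0.  -0.  -0.3]
t 15.85 q [14.4 40.9  5.4 54.7 -1.5 14.6] pos [644.6 222.4  12.2] toolz [ 0.004 -0.026 -1.   ] radial -0.003 tang -0.026 yaw 179.8 F [ 0.1  0.4 -0. ]
[[ 44  50  46 104 118 120]
 [ 48  53  45 101 114 118]
 [ 42  47  37 105 113 118]
 [ 48  46  41 106 116 119]
 [ 48  50  40 101 112 115]
 [ 43  43  45  90 119 121]
 [ 61  55  47  84 101 108]
 [ 54  62  53  80 106 108]
 [ 55  70  63  83 126 127]
 [ 47  63  55  70 108 114]
 [ 36  42  41  64  83  80]
 [ 44  44  42  78  77  75]
 [ 40  46  39  69  77  73]
 [ 38  46  42  53  52  51]
 [ 44  43  53  48  45  48]
 [ 33  55  65  66  55  64]
 [ 32  53  59  59  57  46]
 [ 42  32  50  45  45  88]
 [ 78  44  73  48  38 128]
 [ 95  50  69  53  38 161]
 [ 71  45  48  53  34 175]
 [ 62  53  52  54  32 175]
 [ 66  43  50  46  36 181]
 [ 66  49  51  49  60 180]
 [ 61  46  51  41  72 180]
 [ 52  33  33  27  57 173]
 [113 114 117 114 111 161]
 [206 159 150 208 202 225]
 [232 222 218 232 231 233]
 [232 231 231 231 229 228]
 [228 229 227 229 227 227]
 [229 232 230 230 229 229]
 [236 234 235 236 235 233]
 [206 207 205 204 203 216]
 [153 154 155 159 152 163]]
```

```bash
for i in 1 2; do python3 -m pendant '{"offset":[[0,0,4],[0,0,0]],"yaw":[0,0]}' >/dev/null; python3 st.py; done;  for i in 1 2 3 4 5; do python3 -m pendant '{"offset":[[0,0,2],[0,0,0]],"yaw":[0,0]}' >/dev/null; python3 st.py | grep -o "pos.*toolz\|F.*"; done
```

```text
t 16.1 q [14.4 41.1  5.2 54.2 -1.5 14.6] pos [644.7 222.3   8.3] toolz [ 0.004 -0.026 -1.   ] radial -0.002 tang -0.026 yaw 179.8 F [-0.4  0.2  0.2]
t 16.3 q [14.4 41.3  4.9 53.7 -1.5 14.6] pos [644.6 222.2   4.2] toolz [ 0.004 -0.026 -1.   ] radial -0.003 tang -0.026 yaw 179.8 F [-0.   0.2 -0.2]
pos [644.9 222.2   2.6] toolz
F [ 0.2  0.5 -0.3]
pos [644.9 222.2   0.7] toolz
F [ 0.3 -0.5  0.8]
pos [644.9 222.1  -1.4] toolz
F [1.  0.1 0.3]
pos [644.9 222.1  -3.4] toolz
F [-0.1  0.2 -0.8]
pos [644.9 222.   -5.4] toolz
F [ 0.1  0.4 -0.5]
```

```bash
for i in 1 2 3 4 5; do python3 -m pendant '{"offset":[[0,0,1],[0,0,0]],"yaw":[0,0]}' >/dev/null; python3 st.py | grep -o "pos.*toolz\|F.*"; done; python3 - <<'E'
from h import *
S=capture("side");f=S["frame"].astype(int)
print(f[190:210,346:362].sum(2)//3)
E
```

```text
pos [645.1 222.   -6.2] toolz
F [-0.  -0.3  0.3]
pos [645.2 222.   -7.1] toolz
F [-0.4 -0.   0.1]
pos [645.3 222.1  -7.2] toolz
F [-1.9  0.7  4.5]
pos [645.3 222.1  -7.3] toolz
F [-3.7 -1.6 10.2]
pos [645.3 222.1  -7.3] toolz
F [-5.6 -1.3 15. ]
[[245 255  89  27  41  39  49  48  50  47  44  15 166 227 226 223]
 [219 234 119  44  29  55  62  54  62  61  34  20 154 238 229 226]
 [192 205 140  46  34  53  53  52  46  45  32  38 157 195 230 228]
 [179 188 137 125  76  44  45  51  42 162 108 128 153 144 227 224]
 [161 182 146 175  79  37  51  55  36 186 163 157 153 215 230 226]
 [155 162 153 183  63  50  54  51  30 181 169 156 142 229 225 224]
 [227 162 144 183  69  44  55  49  33 177 156 213 212 227 225 224]
 [238 227 147 185  65  50  54  51  59 176 223 235 232 231 227 225]
 [231 243 155 186  63  43  60  49  68 182 241 232 228 227 227 227]
 [230 240 155 159  63  50  56  43  61 196 238 231 227 227 225 225]
 [233 244 177 142  52  45  50  40  59 192 235 229 226 227 226 226]
 [236 204 176 171  47  31  65  50  79 185 235 231 230 228 227 228]
 [201 159 164 174 149 145 154 152 147 217 237 232 230 229 229 229]
 [192 169 170 177 179 181 182 184 173 198 217 237 237 236 238 236]
 [167 162 159 160 162 165 159 163 161 155 165 193 193 192 189 194]
 [152 154 155 152 153 152 151 154 149 151 148 148 147 146 149 147]
 [159 162 165 162 161 166 161 161 165 162 162 160 158 157 162 161]
 [154 158 152 150 152 152 149 150 151 153 153 149 148 152 151 146]
 [ 94  91  97  92  96  97  96  91  98  94  93  91  93  93  90  93]
 [ 48  53  50  42  54  49  51  49  51  46  44  68  64  64  62  64]]
```

```bash
python3 -m pendant '{"offset":[[0,0,-6],[0,0,0]],"yaw":[0,0]}' >/dev/null; python3 st.py; python3 - <<'E'
from h import *
S=capture("side");T=capture("top")
print("tip at contact",pt(S,(352,202),4), px(T,[645,222,4]))
E
```

```text
t 18.55 q [14.4 41.7  4.5 52.7 -1.5 14.6] pos [645.9 222.3  -3.2] toolz [ 0.007 -0.025 -1.   ] radial 0.0 tang -0.026 yaw 179.8 F [ 0.  -0.5  0.7]
tip at contact [648.13207104 219.50499757   4.        ] [270.93840764 167.14928122]
```

```bash
python3 -m pendant '{"offset":[[0,0,-40],[0,30,0],[0,29,0],[0,0,0],[0,0,0],[0,0,0]],"yaw":[0,0,0,0,0,0]}' -1 >/dev/null; python3 st.py; python3 -m pendant '{"offset":[[0,0,20],[0,0,16],[0,0,6],[0,0,0],[0,0,0]],"yaw":[0,0,0,0,0]}' >/dev/null; python3 st.py;python3 -m pendant '{"offset":[[0,0,0],[0,0,0],[0,0,0],[0,0,0],[0,0,0],[0,0,0]],"yaw":[0,0,0,0,0,0]}' 1 25
```

```text
t 19.25 q [19.1 42.5 11.9 59.6 -1.5 19.3] pos [644.7 281.2  33.6] toolz [ 0.004 -0.027 -1.   ] radial -0.005 tang -0.027 yaw 179.8 F [-0.1 -0.5 -0.3]
t 19.75 q [19.  44.4  9.1 54.9 -1.5 19.3] pos [645.7 280.6  -7.1] toolz [ 0.006 -0.026 -1.   ] radial -0.003 tang -0.026 yaw 179.8 F [0.6 0.  1. ]
t: 20.35
ee_pos: [646.3, 281.5, -6.2]
orientation: [-178.6, 0.4, 179.8]
force: [-0.7, -0.3, 6.4]
opening: 53.6
gripper_force: 26.6
```

Dish gripped (opening 53.6). I lift it and carry it to the stage.

```bash
python3 -m pendant '{"offset":[[0,0,-20],[0,0,-40],[0,0,-40],[0,0,-40],[0,0,0]],"yaw":[0,0,0,0,0]}'; python3 -m pendant '{"offset":[[4,-44,0],[4,-44,0],[4,-44,0],[4,-44,0],[4,-44,0],[4,-44,0],[4,-44,0],[4,-44,0]],"yaw":[0,0,0,0,0,0,0,0]}'>/dev/null;  python3 -m pendant '{"offset":[[2,-44,0],[2,-43,0],[0,0,0]],"yaw":[8.5,8.5,8.5]}'>/dev/null; python3 -m pendant '{"offset":[[0,0,0],[0,0,0],[0,0,0],[0,0,0],[0,0,0],[0,0,0],[0,0,0],[0,0,0]],"yaw":[8.5,8.5,8.5,8.5,8.5,8.5,8.5,1.7]}';python3 -m pendant '{"offset":[[0,0,0],[0,0,0]],"yaw":[0,0]}'; python3 st.py
```

```text
t: 20.85
ee_pos: [648.5, 286.2, 139.8]
orientation: [-178.7, 0.9, 179.8]
force: [0.2, 0.2, -0.2]
opening: 53.9
gripper_force: 26.5
t: 22.75
ee_pos: [600.1, -153.1, 142.5]
orientation: [179.9, 1.5, 93.0]
force: [0.4, -0.6, -0.5]
opening: 53.4
gripper_force: 26.6
t: 22.95
ee_pos: [600.4, -153.2, 143.1]
orientation: [179.8, 1.5, 93.2]
force: [0.2, 0.8, -1.0]
opening: 53.7
gripper_force: 26.6
t 22.95 q [-19.5  27.9   2.8  64.2  -1.3  67.3] pos [ 600.4 -153.2  143.1] toolz [ 0.005 -0.026 -1.   ] radial 0.013 tang -0.023 yaw 93.2 F [ 0.2  0.8 -1. ]
```

```bash
python3 - <<'E'
from h import *
T=capture("top");S=capture("side")
p=px(S,[600,-153,160]);q=px(T,[600,-153,160]);print(p,q)
u,v=int(p[0])-50,int(p[1])-40
b=S["frame"][v:v+80,u:u+100];a=T["frame"][int(q[1])-40:int(q[1])+40,int(q[0])-50:int(q[0])+50]; print(u,v,int(q[0])-50,int(q[1])-40)
cv2.imwrite("pics/h1.png",cv2.resize(np.hstack([a,b]),None,fx=4,fy=4,interpolation=2)[:,:,::-1])
E
```

```text
[349.6968713  231.66695987] [411.70557951 173.18998629]
299 191 361 133
```

View pics/h1.png

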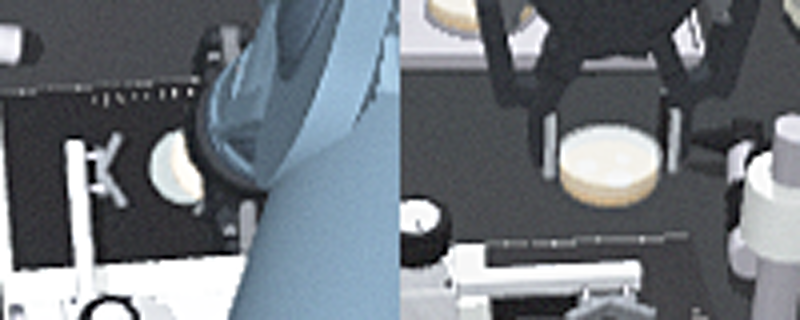

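Side view: the dish is level in the fingers at (351,231.7), matching the predicted pixel. I shift by +10 in x and lower.

```bash
python3 -m pendant '{"offset":[[0,10,0],[0,0,40],[0,0,40],[0,0,30],[0,0,10],[0,0,0],[0,0,0]],"yaw":[0,0,0,0,0,0,0]}'>/dev/null; python3 st.py; for i in 1 2 3 ; do python3 -m pendant '{"offset":[[0,0,2],[0,0,0]],"yaw":[0,0]}' >/dev/null; python3 st.py | grep -o "pos.*toolz\|F.*"; done; python3 - <<'E'
from h import *
S=capture("side");f=S["frame"].astype(int)
p=px(S,[613,-156,30]);m=((f[:,:,0]-f[:,:,2]>3)&(f.min(2)>110)).astype(np.uint8)
m[:, :320]=0;m[:,390:]=0;m[:255]=0;m[300:]=0
n,l,st,ce=cv2.connectedComponentsWithStats(m);k=1+np.argmax(st[1:,4]);print(p,st[k],ce[k],pt(S,ce[k],30))
E
```

```text
t 23.75 q [-19.4  34.1  -5.2  49.8  -1.3  67.5] pos [ 612.4 -156.3   25.1] toolz [ 0.007 -0.027 -1.   ] radial 0.016 tang -0.023 yaw 93.1 F [0.2 0.8 0.4]
pos [ 612.6 -156.4   23.2] toolz
F [-0.6  0.  -0.5]
pos [ 611.5 -156.    19.8] toolz
F [-0.  -0.4 -0.4]
pos [ 611.  -155.9   17.2] toolz
F [-0.1 -0.5 -0.2]
[352.97742729 280.56937328] [342 273  23  17 262] [352.94274809 281.13740458] [ 612.74691805 -157.8019224    30.        ]
```

```bash
python3 -m pendant '{"offset":[[0,1,4],[0,0,0]],"yaw":[0,0]}' >/dev/null; python3 st.py | grep -o "pos.*toolz\|F.*"; for i in 1 2 3 4 5 ; do python3 -m pendant '{"offset":[[0,0,1],[0,0,0]],"yaw":[0,0]}' >/dev/null; python3 st.py | grep -o "pos.*toolz\|F.*"; done
```

```text
pos [ 612.  -155.9   12.9] toolz
F [-0.3 -0.5  0.1]
pos [ 612.2 -156.    12.3] toolz
F [ 0.4  0.4 -0.2]
pos [ 612.3 -156.1   11.5] toolz
F [-0.3  0.5 -0.3]
pos [ 612.4 -156.2   10.6] toolz
F [-0.   0.6 -0.3]
pos [ 612.5 -156.3   10.4] toolz
F [-1.7  0.7  4.9]
pos [ 612.5 -156.4   10.3] toolz
F [-2.8  1.8  9.4]
```

```bash
python3 -m pendant '{"offset":[[0,0,-1],[0,0,0],[0,0,0],[0,0,0]],"yaw":[0,0,0,0]}' -1; python3 -m pendant '{"offset":[[0,0,-10],[0,0,-30],[0,0,-50],[0,0,-50],[0,0,0]],"yaw":[0,0,0,-5,0]}' >/dev/null; python3 -m pendant '{"offset":[[-50,0,0],[0,0,0],[0,0,0],[0,0,0],[0,0,0],[0,0,0],[0,0,0],[0,0,0]],"yaw":[-8.5,-8.5,-8.5,-8.5,-8.5,-8.5,-8.5,-8.5]}' >/dev/null; python3 -m pendant '{"offset":[[0,-50,0],[0,-30,0],[0,0,0]],"yaw":[-8.5,-8.5,0]}' >/dev/null; python3 st.py; python3 - <<'E'
from h import *
T=capture("top");S=capture("side")
a=T["frame"][145:225,350:450];b=S["frame"][230:310,285:385]
cv2.imwrite("pics/k1.png",cv2.resize(np.hstack([a,b]),None,fx=4,fy=4,interpolation=2)[:,:,::-1])
E
```

```text
t: 26.0
ee_pos: [612.1, -156.0, 9.2]
orientation: [179.8, 1.5, 93.1]
force: [0.6, -0.3, 0.1]
opening: 85.3
gripper_force: 0.0
t 27.6 q [-30.   32.9  12.7  68.7  -1.2 -32.8] pos [ 603.3 -283.4  152.9] toolz [ 0.005 -0.028 -1.   ] radial 0.019 tang -0.021 yaw -177.3 F [-0.6 -0.1  0.2]
```

View pics/k1.png

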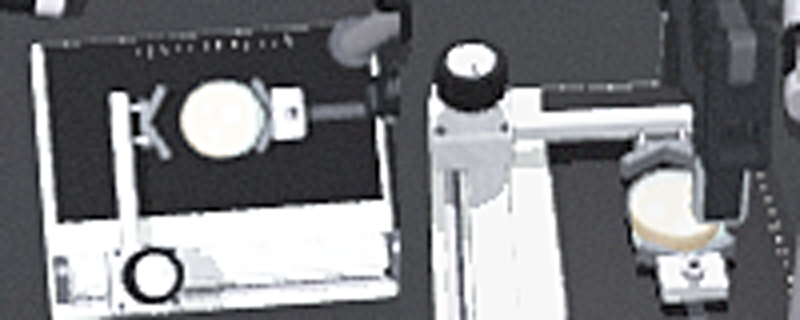

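The dish lies on the stage between the jaws: top view centre (405.5,174.5), sprung vertex about (386,175.5), far vertex about (417.5,174). The knob is unchanged at (388.5,213.5) top and (303,246) side. I go over the knob.

```bash
python3 -m pendant '{"offset":[[18.7,37.7,0],[18.7,37.7,0],[18.7,37.7,0],[18.7,37.7,0],[18.7,37.7,0],[0,0,0],[0,0,0]],"yaw":[0,0,0,0,0,0,0]}' >/dev/null; python3 st.py; python3 - <<'E'
from h import *
T=capture("top");print("dish",pt(T,(405.5,174.5),35))
d=np.array([.054,-.9985]);
for n,u,z in(("spr",(385.8,175.5),32),("far",(417.5,174),32)):
    P=pt(T,u,z);print(n,P,P[:2]@d)
E
```

```text
t 28.4 q [-17.   15.5 -15.   58.8  -1.3 -20. ] pos [500.6 -94.4 147.8] toolz [ 0.005 -0.026 -1.   ] radial 0.013 tang -0.023 yaw -176.9 F [ 0.5 -0.1  0.9]
dish [ 612.65682409 -162.82848202   35.        ]
spr [ 611.16280922 -107.17048085   32.        ] 140.0125168311842
far [ 613.86314449 -197.75058583   32.        ] 230.60256975153763
```

```bash
python3 -m pendant '{"offset":[[0,-5,20],[0,0,30],[0,0,30],[0,0,20],[0,0,3],[0,0,0],[0,0,0]],"yaw":[0,0,0,0,0,0,0]}' >/dev/null; python3 st.py; python3 - <<'E'
from h import *
S=capture("side");T=capture("top")
print(px(S,[502,-102.6,85]))
b=S["frame"][190:310,270:390]
cv2.imwrite("pics/k2.png",cv2.resize(b,None,fx=4,fy=4,interpolation=2)[:,:,::-1])
E
```

```text
t 29.15 q [-18.   21.2 -23.5  44.5  -1.3 -20.9] pos [ 503.3 -104.5   45.8] toolz [ 0.007 -0.027 -1.   ] radial 0.015 tang -0.023 yaw -177.1 F [-0.3  0.8  0.8]
[302.40307019 246.28624384]
```

View pics/k2.png

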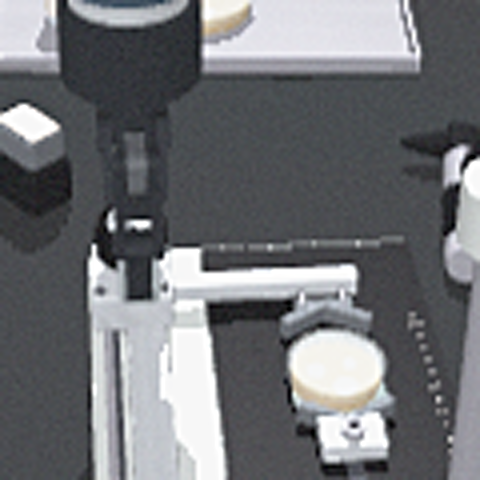

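```bash
python3 -m pendant '{"offset":[[0,0,0],[0,0,0],[0,0,0],[0,0,0],[0,0,0],[0,0,0],[0,0,0]],"yaw":[0,0,0,0,0,0,0]}' 1 60; python3 st.py
```

```text
t: 29.95
ee_pos: [502.0, -101.2, 45.5]
orientation: [-178.8, 0.3, -177.0]
force: [-1.6, 7.1, 8.8]
opening: 38.3
gripper_force: 59.3
t 29.95 q [-17.9  21.1 -23.6  44.5  -1.  -20.9] pos [ 502.  -101.2   45.5] toolz [ 0.006 -0.021 -1.   ] radial 0.012 tang -0.018 yaw -177.0 F [-1.6  7.1  8.8]
```

```bash
python3 -m pendant '{"offset":[[0,0.5,-1],[-0.2,-1.5,0],[-0.4,-1.4,0],[-0.6,-1.3,0],[-0.8,-1.2,0],[-1.0,-1.1,0],[-1.1,-0.9,0],[-1.3,-0.8,0]],"yaw":[8.5,8.5,8.5,8.5,8.5,8.5,8.5,8.5]}'; python3 st.py; python3 -m pendant '{"offset":[[0,0,0]],"yaw":[0]}' >/dev/null; python3 - <<'E'
from h import *
T=capture("top");S=capture("side");s=readout.state();print(s["wrist_torque"],s["force"],s["opening"])
# arm end (white) in side view: left edge etc
f=S["frame"].astype(int); m=((f.min(2)>190)).astype(np.uint8); m[:,:322]=0;m[:,362:]=0;m[:245]=0;m[285:]=0
w=(f[:,:,0]-f[:,:,2]>3); print("arm rows at col 345:",[r for r in range(285) if m[r,345] and not w[r,345]])
cv2.imwrite("pics/r1.png",S["frame"][:,:,::-1])
E
```

```text
t: 30.75
ee_pos: [501.7, -114.4, 45.6]
orientation: [-179.5, 1.6, 114.6]
force: [-0.6, -3.3, -3.1]
opening: 38.5
gripper_force: 61.8
t 30.75 q [-19.   21.4 -23.2  44.7  -1.4  46.4] pos [ 501.7 -114.4   45.6] toolz [ 0.004 -0.028 -1.   ] radial 0.013 tang -0.025 yaw 114.6 F [-0.6 -3.3 -3.1]
[-0.85555039  0.30616878 -0.18938796] [-0.11426805 -5.18498105 -4.3918081 ] 38.44490668926401
arm rows at col 345: [260, 261, 262, 263, 264, 275, 276]
```

```bash
cat > tm.py <<'E'
from h import *
S=capture("side")
A=cv2.imread("pics/k2.png");B=cv2.resize(S["frame"][190:310,270:390],None,fx=4,fy=4,interpolation=2)[:,:,::-1].copy()
def d(x0,y0,x1,y1):
    r=cv2.matchTemplate(B,A[y0:y1,x0:x1],cv2.TM_CCOEFF_NORMED);_,v,_,l=cv2.minMaxLoc(r[:,x0-30:x0+30]);return np.array([l[0]-30,l[1]-y0])/4,v
print("armtip px shift",d(330,255,375,310),"dish",d(280,330,395,370))
p0=px(S,[608,-100,40]);print("per -10mm carriage",px(S,[608.54,-110,40])-p0)
s=[readout.state() for i in range(1)];s=s[0];print(s["wrist_torque"],s["force"],s["t"])
E
python3 tm.py
```

```text
armtip px shift (array([1.  , 3.25]), 0.9862435460090637) dish (array([0., 0.]), 0.9508752226829529)
per -10mm carriage [0.62133286 2.82518411]
[-0.92371648  0.30814421 -0.12424388] [ 0.49906613 -6.25516311 -3.65571609] 31.0
```

```bash
python3 -m pendant '{"offset":[[-1.4,-0.5,0],[-1.4,-0.3,0],[-1.5,-0.1,0],[-1.5,0.1,0]],"yaw":[8.5,8.5,8.5,8.5]}' >/dev/null; python3 tm.py;  python3 -m pendant '{"offset":[[-1.5,0.3,0],[-1.4,0.5,0],[-1.3,0.7,0]],"yaw":[8.5,8.5,8.5]}' >/dev/null; python3 st.py; python3 tm.py; python3 tm.py
```

```text
armtip px shift (array([1.25, 5.  ]), 0.9814600944519043) dish (array([-0.25, -1.5 ]), 0.9286686182022095)
per -10mm carriage [0.62133286 2.82518411]
[-0.82441322  0.91229808 -0.21341146] [-1.64391026 -7.08639614 -1.75581439] 31.45
t 31.75 q [-20.1  21.6 -22.9  44.9  -1.4 104.7] pos [ 500.8 -124.3   45.6] toolz [ 0.001 -0.027 -1.   ] radial 0.01 tang -0.025 yaw 55.2 F [-2.3 -5.8 -0.3]
armtip px shift (array([1.75, 6.25]), 0.9709342122077942) dish (array([ 0.25, -0.25]), 0.9303262233734131)
per -10mm carriage [0.62133286 2.82518411]
[-0.37513181  1.22834093 -0.23347658] [-2.0759065  -6.94171712 -1.42310944] 31.8
armtip px shift (array([1.75, 6.25]), 0.9736787676811218) dish (array([ 0.25, -0.25]), 0.9324946999549866)
per -10mm carriage [0.62133286 2.82518411]
[-0.42083593  1.21710089 -0.20780308] [-2.81180015 -6.48305753  0.02672885] 31.85
```

```bash
cat > tq.py <<'E'
from h import *
s=readout.state();print(round(s["t"],2),"yaw",s["orientation"][2].round(1),"tz",s["wrist_torque"].round(3),"F",s["force"].round(1),"y",s["ee_pos"][1].round(1))
E
python3 -m pendant '{"offset":[[-0.5,0.4,0],[-0.5,0.4,0]],"yaw":[3,3]}' >/dev/null; python3 tq.py; for i in 1 2; do python3 -m pendant '{"offset":[[-0.5,0.4,0]],"yaw":[3]}' >/dev/null; python3 tq.py; done;  for i in 1 2; do python3 -m pendant '{"offset":[[-0.4,0.4,0]],"yaw":[3]}' >/dev/null; python3 tq.py; done; python3 tm.py
```

```text
32.05 yaw 49.5 tz [-0.21   1.267  0.299] F [-2.2 -5.  -1. ] y -125.2
32.15 yaw 46.5 tz [-0.048  1.241  0.244] F [-3.2 -5.2 -0.4] y -125.7
32.25 yaw 43.5 tz [0.034 1.162 0.311] F [-2.6 -3.5 -0.9] y -126.1
32.35 yaw 40.5 tz [0.117 1.175 0.365] F [-2.  -4.4 -1.4] y -126.6
32.45 yaw 37.5 tz [0.168 1.08  0.344] F [-2.1 -4.6 -1.7] y -127.0
armtip px shift (array([1.75, 7.  ]), 0.9840802550315857) dish (array([0.25, 0.25]), 0.9321014881134033)
per -10mm carriage [0.62133286 2.82518411]
[0.20730248 1.19657157 0.02922084] [-3.71442919 -4.7316031  -0.63722776] 32.5
```

```bash
cat > dc.py <<'E'
from h import *
S=capture("side");A=cv2.imread("pics/k2.png")[:,:,::-1]
A=cv2.resize(A,(120,120),interpolation=cv2.INTER_AREA)
for n,im in(("before",A),("now",S["frame"][190:310,270:390])):
    f=cv2.resize(cv2.GaussianBlur(im,(3,3),0.7),None,fx=8,fy=8,interpolation=2).astype(int)[85*8:108*8,65*8:110*8]
    m=((f[:,:,0]-f[:,:,2]>2)&(f.min(2)>120)).astype(np.uint8)
    N,l,st,ce=cv2.connectedComponentsWithStats(m);k=1+np.argmax(st[1:,4]);print(n,(st[k]/8).round(2),(ce[k]/8+[65,85]).round(2))
    # front wall bottom edge col centre
    col=f[:,(92-65)*8].sum(1);print("bottom row",85+[r for r in range(len(col)) if m[r,int((90-65)*8)]][-1]/8)
T=capture("top");t=T["frame"].astype(int);m=((t[:,:,0]-t[:,:,2]>3)&(t.min(2)>150)).astype(np.uint8);m[:160]=0;m[190:]=0;m[:,:390]=0;m[:,425:]=0
N,l,st,ce=cv2.connectedComponentsWithStats(m)
for k in range(1,N):
    if st[k,4]>30: print("top",st[k],ce[k],pt(T,ce[k],35))
E
python3 dc.py
```

```text
before [7.25000e+00 6.20000e-01 2.33800e+01 1.80000e+01 2.22138e+03] [83.89 94.32]
bottom row 102.375
now [   8.      2.62   23.5    16.   1917.75] [84.63 95.3 ]
bottom row 102.25
top [398 165  17  19 171] [405.4502924  174.22807018] [ 613.43705494 -162.71241739   35.        ]
```

```bash
for i in 1 2 3; do python3 -m pendant '{"offset":[[-0.2,0.3,0]],"yaw":[2]}' >/dev/null; python3 tq.py; done; python3 dc.py; python3 tm.py
```

```text
32.7 yaw 35.6 tz [0.239 1.176 0.344] F [-3.2 -3.5  0.2] y -127.3
32.8 yaw 33.6 tz [0.269 1.146 0.43 ] F [-3.7 -3.2 -0.8] y -127.6
32.9 yaw 31.6 tz [0.295 1.114 0.429] F [-3.2 -4.1 -1. ] y -127.9
before [7.25000e+00 6.20000e-01 2.33800e+01 1.80000e+01 2.22138e+03] [83.89 94.32]
bottom row 102.375
now [   7.88    2.62   23.5    16.12 1920.62] [84.55 95.29]
bottom row 102.25
top [398 165  17  19 167] [405.55688623 174.13173653] [ 613.70722726 -163.02490135   35.        ]
armtip px shift (array([2.  , 7.25]), 0.9786497950553894) dish (array([0.25, 0.  ]), 0.9329797625541687)
per -10mm carriage [0.62133286 2.82518411]
[0.32378888 1.13982903 0.08108691] [-3.35496348 -4.99096368 -0.68013795] 33.05
```

Torque has risen from 0.26 to 0.43 N m, about 17 N, and geometry gives about the same. I back off 8°, aiming at 8 N.

```bash
for i in 1 2 3 4; do python3 -m pendant '{"offset":[[0.2,-0.3,0]],"yaw":[-2]}' >/dev/null; python3 tq.py; done; python3 -m pendant '{"offset":[[0,0,0]],"yaw":[0]}' >/dev/null; python3 tq.py; python3 tm.py; python3 dc.py
```

```text
33.15 yaw 33.6 tz [ 0.219  1.123 -0.154] F [-3.1 -4.1 -0.3] y -127.6
33.25 yaw 35.6 tz [ 0.162  1.146 -0.114] F [-1.6 -4.  -1.1] y -127.3
33.35 yaw 37.6 tz [ 0.149  1.21  -0.191] F [-3.3 -4.5 -0.9] y -127.0
33.45 yaw 39.6 tz [ 0.072  1.217 -0.177] F [-3.2 -4.  -1.3] y -126.8
33.55 yaw 39.6 tz [0.106 1.181 0.158] F [-3.3 -4.7 -1.1] y -126.7
armtip px shift (array([2., 7.]), 0.9848519563674927) dish (array([0.25, 0.25]), 0.9284129738807678)
per -10mm carriage [0.62133286 2.82518411]
[0.15359417 1.15893324 0.16321556] [-4.0238449  -5.89443376 -1.66372954] 33.6
before [7.25000e+00 6.20000e-01 2.33800e+01 1.80000e+01 2.22138e+03] [83.89 94.32]
bottom row 102.375
now [   7.88    2.62   23.62   16.   1924.75] [84.59 95.31]
bottom row 102.25
top [398 166  17  18 174] [405.48850575 174.14367816] [ 613.67651096 -162.82910605   35.        ]
```

Turning back, the torque (about −0.18 N m) fits 8 N with the jaw load assisting. I let go and rise.

```bash
python3 -m pendant '{"offset":[[0,0,0],[0,0,0],[0,0,0],[0,0,0],[0,0,0],[0,0,0]],"yaw":[0,0,0,0,0,0]}' -1; python3 -m pendant '{"offset":[[0,0,-20],[0,0,-40],[0,0,-50],[0,0,-40],[0,0,0],[0,0,0]],"yaw":[0,0,0,0,0,0]}';python3 -m pendant '{"offset":[[-40,0,0],[-40,0,0],[-40,0,0],[0,0,0]],"yaw":[0,0,0,0]}'; python3 tm.py; python3 dc.py; python3 - <<'E'
from h import *
T=capture("top");S=capture("side")
a=T["frame"][145:225,350:450];b=S["frame"][230:310,285:385]
cv2.imwrite("pics/f1.png",cv2.resize(np.hstack([a,b]),None,fx=4,fy=4,interpolation=2)[:,:,::-1])
E
```

```text
t: 34.3
ee_pos: [502.8, -127.0, 46.3]
orientation: [178.7, 0.7, 39.4]
force: [0.1, -0.6, -0.1]
opening: 85.5
gripper_force: 0.0
t: 34.9
ee_pos: [502.9, -123.6, 197.4]
orientation: [178.5, 0.6, 39.4]
force: [0.1, 0.5, -0.5]
opening: 85.4
gripper_force: 0.0
t: 35.3
ee_pos: [405.0, -200.5, 195.7]
orientation: [178.9, 0.9, 39.1]
force: [-0.3, -0.2, 0.5]
opening: 85.2
gripper_force: 0.0
armtip px shift (array([1.75, 7.  ]), 0.985845148563385) dish (array([0.25, 0.25]), 0.9271101355552673)
per -10mm carriage [0.62133286 2.82518411]
[ 0.04730397  0.03865937 -0.03374925] [ 1.16656704  0.47931074 -0.47827941] 35.35
before [7.25000e+00 6.20000e-01 2.33800e+01 1.80000e+01 2.22138e+03] [83.89 94.32]
bottom row 102.375
now [   7.88    2.62   23.62   16.   1925.  ] [84.58 95.33]
bottom row 102.25
top [398 165  17  19 184] [405.43478261 174.06521739] [ 613.90363303 -162.68349938   35.        ]
```

View pics/f1.png

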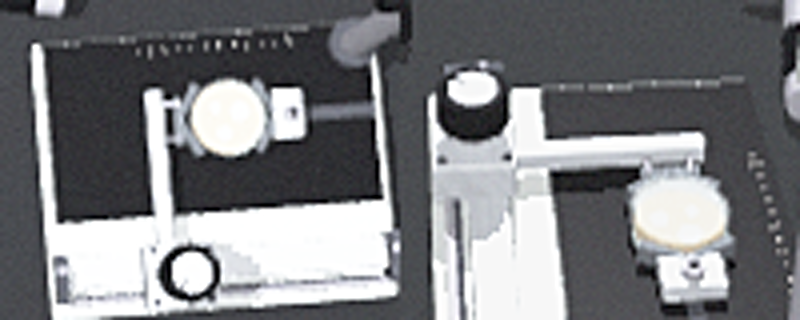

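The dish (top view about (407,174)) sits in both V jaws and the hand is clear. I hand in.

```bash
python3 -c "
from cell import workorder; print(workorder.sign_off())"
```

```text
the job is handed in; nothing more can be done
None
```

The dish sits flat in both V jaws, with the sprung jaw pressing at an estimated 8 N from knob torque (it peaked near 17–18 N before I backed off), and the hand is clear; the job is handed in at about 35 s, with no verdict returned.

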